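# Seat the fourth leg of a monitor riser

## Robot

A 6-joint arm with a two-finger parallel gripper is mounted at the origin on the work surface. World frame = base frame: x ahead of the robot, y to its left, z up, the work surface at z = 0. Lengths are in m, angles in rad, forces in N, time in s.
With the tool pointing down it reaches from about 0.25 to 0.85 m from the base axis. Payload 12.5 kg.
Tool frame: the origin (TCP) lies midway between the tips of the shut fingers; the grasp point (between the pads) lies 19 mm behind it; z points along the fingers, y is the line along which they close (so a half turn about z gives the same grasp; the last joint's range is limited). The gripper opens to 93 mm and grips with 3 to 60 N. Pads are 15 mm wide; open, the fingers measure 128 mm over their backs; the gripper's body (75 mm by 188 mm) begins 65 mm behind the grasp point.
Start: joints at [1.08, 0.351, 1.652, -0, 1.139, -0.085], TCP at [0.217, 0.505, 0.219] pointing down, gripper open.
Joint ranges: [-2.75, 2.75], [-0.79, 2.1], [0.01, 2.65], [-1.57, 4.71], [0.07, 3.14], [-2.87, 2.87]. Speed limits (rad/s): [2.22, 2.22, 2.79, 3.14, 3.14, 3.14].

## Interface

Orientations are given as a unit quaternion [w, x, y, z].
In Python, from cell import bot gives the robot as it stands.
- The arm moves only by the tool arm_command, never from a script. Its arguments are lists of equal length, an entry for each row: "xyz": the shift along the tool's x, y, z in mm, a list of three; "angular": the turn, a rotation vector about the tool's x, y, z in rad, a list of three; "gripper": the opening, from -1 (shut) to 1 (fully open). In form: {"xyz": [[tx, ty, tz], ...], "angular": [[rx, ry, rz], ...], "gripper": [gripper, ...]}. A call has 1 to 5 rows; each row shifts and turns the commanded pose from where the row before left it, along the tool's axes as they then stand; what a row does not reach is not made up. A row lasts 1/10 s, in which the tool goes at most 50 mm and 8.59 degrees, less where a joint would pass 70% of its speed; a pose out of reach is approached as far as the arm can. A call is refused whole if a number of a shift passes 50 or a number of a turn 0.15, either way. A call with a gripper value outside its range is refused whole. The fingers move at their own pace and stop on an object; "force" is the grip in N (left out, the last holds). Time passes only in rows, so rows that do not move let the fingers close. It gives the time, the measured TCP pose, the force, the opening and the grip force at its end, in the units of the state.
- bot.state(): the state, without advancing time (a new reading comes with each control period).
- bot.grab_frame(name): name is "side" or "top"; returns the picture (400x640x3 uint8, red, green, blue); there is no depth.
- bot.calibration(name): a dict with "fx", "fy", "cx", "cy" (pixels), "extrinsics" (4x4, takes a point from world to camera coordinates). Camera axes: x right, y down, z forward; pixel columns grow to the right and rows downward; lengths in m; the calibration is good to about 2 mm. A picture is of the moment at which its call begins. calibration takes no time and is no camera call.
- bot.hand_in(): hands the job in; it is judged then, once.
The state is a dict: "time_s": time; "joint_positions": joint angles; "qd": joint speeds; "joint_torque": joint torques, N m; "ee_pos": TCP position; "ee_rot": TCP orientation; "ft_force": force on the tool from outside, world axes, zero at the start; "ft_torque": the same for the moment, N m; "finger_gap": finger opening in m; "gripper_force": force on a finger pad.
Only numpy, scipy, OpenCV 4.12 (cv2) and the standard library are available. Lean on these libraries where they do the work, as an engineer would, in place of code of your own. Each camera call takes 0.05 s, during which the arm holds its last target. There are 200 camera calls.

## Task

The wooden monitor riser lies upside down on the desk with three of its four legs fitted. Pick up the loose leg, stand it on the board in the bare corner, turned like the other legs, and push it firmly home so that it is flush against both rails of that corner at once. Finish while still gripping it and pressing it against both rails (its adhesive needs the pressure: do not let go), and leave the mug, the roll of tape and the screwdriver where they are.

Things in the scene. Friction and masses are not known exactly. Their poses are not given: they have to be found in the camera images.
- riser: Upside-down riser, fixed, pale wood: board 18 mm thick, rails 15 mm thick round all edges, rail tops 40 mm above the desk; inside 240 (x) by 380 mm (y). Origin: on the desk under the inner corner of the bare corner; board extends to +x, +y; z up. Fitted legs (36 mm along x, 56 along y, top 103 mm above desk) fill the other corners. The loose leg's origin, when seated, is at (18, 28, 18) mm here.
- corner (a point): Inner corner of the bare corner at board level: on the upper face of the board (18 mm above the desk), where the inner faces of both rails meet. Axes as the riser's.
- long_rail: The long rail beside the bare corner, rigid, fixed to the riser. Its frame is the riser's frame. It runs along y; its inner face is the plane x = 0, its body lies at x = -15 to 0 mm; top 40 mm above the desk.
- short_rail: The short rail beside the bare corner, rigid, fixed to the riser. Its frame is the riser's frame. It runs along x; its inner face is the plane y = 0, its body lies at y = -15 to 0 mm; top 40 mm above the desk.
- leg: The loose leg: rigid upright block of pale wood, 36 mm along its x, 56 mm along its y, 81 mm high, with a round black rubber foot (26 mm across, 4 mm high) on top; about 0.12 kg. It stands upright on the desk, to the right (-y) of the riser. Origin: centre of its underside; z up. A half turn about z changes nothing.
- tape: Bystander: a roll of tape lying flat, brown, 70 mm across, 24 mm high. Origin: centre of its underside.
- mug: Bystander: a white mug, 80 mm across, 90 mm high, handle to its +y. Origin: centre of its underside.
- driver: Bystander: a screwdriver about 0.2 m long lying on the desk along its x, black handle to -x, under 40 mm high.
Things that resemble listed ones, but are neither listed nor needed, are in the scene too. There is more than one size of the leg; the job needs the smaller.

How it is judged:
At the end, for the whole second after the job is handed in: Leg upright (0.06 rad) on the board in the bare corner, its origin within 2.5 mm of the seated place in riser x and y and 3 mm in height, square to the riser within 0.05 rad, still, pressing each of the two rails with over 2 N, and held by the fingers with over 3 N (x of leg in the frame of riser between 0.0155 and 0.0205 m and y of leg in the frame of riser between 0.0255 and 0.0305 m and z of leg in the frame of riser between 0.0155 and 0.021 m and angle between the x axis of leg and the x axis of riser, either way round below 0.05 rad and angle between leg's own z axis and vertical below 0.06 rad and contact force between leg and long_rail above 2 N and contact force between leg and short_rail above 2 N and contact force between leg and the fingers above 3 N and linear speed of leg below 0.01 m/s); the arm keeps its last pose, push and grip.
It fails at once if the mug was moved more than 20 mm (distance of mug from where it was at the start of the episode above 0.02 m).
It fails at once if the roll of tape was moved more than 20 mm (distance of tape from where it was at the start of the episode above 0.02 m).
It fails at once if the screwdriver was moved more than 20 mm (distance of driver from where it was at the start of the episode above 0.02 m).
It also fails if it takes over 38 s, if anything falls off the work surface, if the arm or the gripper's body presses on something with over 40 N, if the wrist force passes 120 N, or if a joint passes its speed limit or range.

## Working session

There is one attempt and no reset: what is moved stays moved. The work goes in short steps, Python scripts to look and compute and a tool call to move; the robot and the scene stay as the last step left them, time stands still between calls to the robot, and variables do not carry over. Pictures are saved under pics/ and viewed, at most 10 in all, crops included, and the job is handed in when it is done.

Besides the shell and the picture viewer there is one more tool, called as name(argument=value, ...) on one line, values as JSON. arm_command: Moves the arm, as the interface text tells. Its arguments: {"type":"object","properties":{"xyz":{"type":"array","items":{"type":"array","items":{"type":"number"}}},"angular":{"type":"array","items":{"type":"array","items":{"type":"number"}}},"gripper":{"type":"array","items":{"type":"number"}},"force":{"type":"number"}},"required":["xyz","angular","gripper"]}

```bash
mkdir -p pics; python3 - <<'E'
from cell import bot
import cv2,numpy as np
for n in("side","top"):
    f=bot.grab_frame(n); cv2.imwrite(f"pics/{n}0.png",f[:,:,::-1])
    c=bot.calibration(n); print(n,c["fx"],c["fy"],c["cx"],c["cy"]); print(np.round(np.array(c["extrinsics"]),4).tolist())
s=bot.state();print(s["time_s"],s["ee_pos"],s["ee_rot"],s["finger_gap"])
E
```

```text
side 516.6512162172121 516.6512162172121 313.25875696621904 198.65519216532937
[[0.8085, -0.5885, -0.0073, -0.5091], [-0.4217, -0.5707, -0.7046, 0.0798], [0.4105, 0.5728, -0.7095, 0.8845], [0.0, 0.0, 0.0, 1.0]]
top 516.6152870405268 516.6152870405268 316.4200334376079 200.509286433971
[[-0.0067, -0.9997, 0.0216, -0.2554], [-0.9982, 0.0054, -0.0603, 0.4358], [0.0602, -0.022, -0.9979, 0.9], [0.0, 0.0, 0.0, 1.0]]
0.1 [0.21696094 0.50507753 0.21817142] [-1.35277577e-04  2.01524217e-01  9.79483405e-01 -4.81255282e-04] 0.09292951663246933
```

View pics/side0.png

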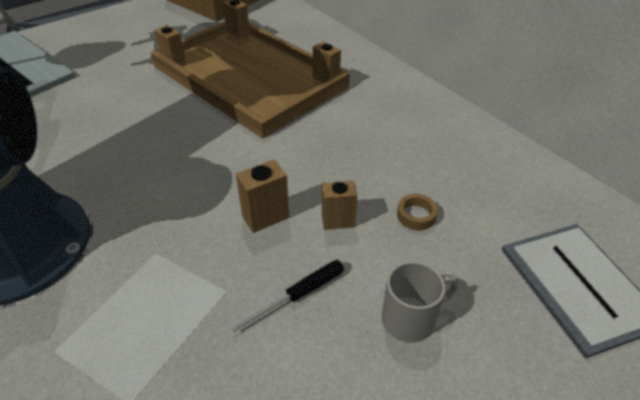

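View pics/top0.png

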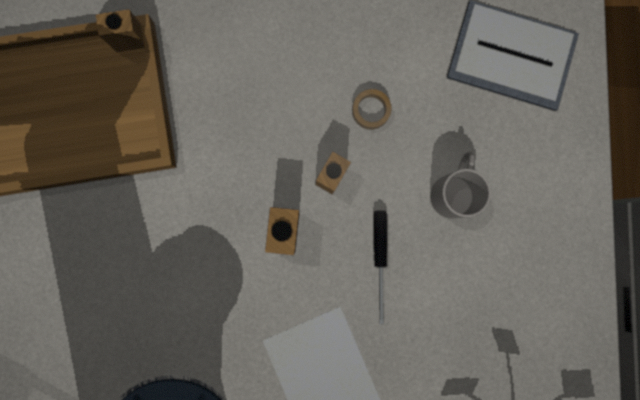

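The side picture shows the large leg at (262,195), the small one at (340,205), the tape at (418,211), and the bare corner at about (265,130). In the top picture the large leg is at (282,230), the small one at (333,172), and the bare corner at about (175,165). The two legs are the only things that could be confused. I choose the smaller one, at top (333,172) and side (340,205), and will check it in a close crop.

```bash
python3 - <<'E'
import cv2,numpy as np
t=cv2.imread("pics/top0.png");s=cv2.imread("pics/side0.png")
def c(i,x,y,w=80,h=60): return cv2.resize(np.clip(i[y:y+h,x:x+w]*1.6,0,255).astype(np.uint8),(400,300),interpolation=cv2.INTER_CUBIC)
cv2.imwrite("pics/mos.png",np.vstack([np.hstack([c(t,295,140),c(t,110,125)]),np.hstack([c(s,300,170),c(s,225,85)])]))
hsv=cv2.cvtColor(t,cv2.COLOR_BGR2HSV)
for p in [(333,160),(345,165),(333,172),(140,100),(160,130),(172,150),(100,176),(345,180),(220,60)]: print(p,hsv[p[1],p[0]])
E
```

```text
(333, 160) [ 16  99 106]
(345, 165) [ 17 103 106]
(333, 172) [30 21 48]
(140, 100) [ 16 134 103]
(160, 130) [ 18 137 104]
(172, 150) [ 13 133  44]
(100, 176) [ 19 151  49]
(345, 180) [ 26  15 116]
(220, 60) [ 30  15 122]
```

View pics/mos.png

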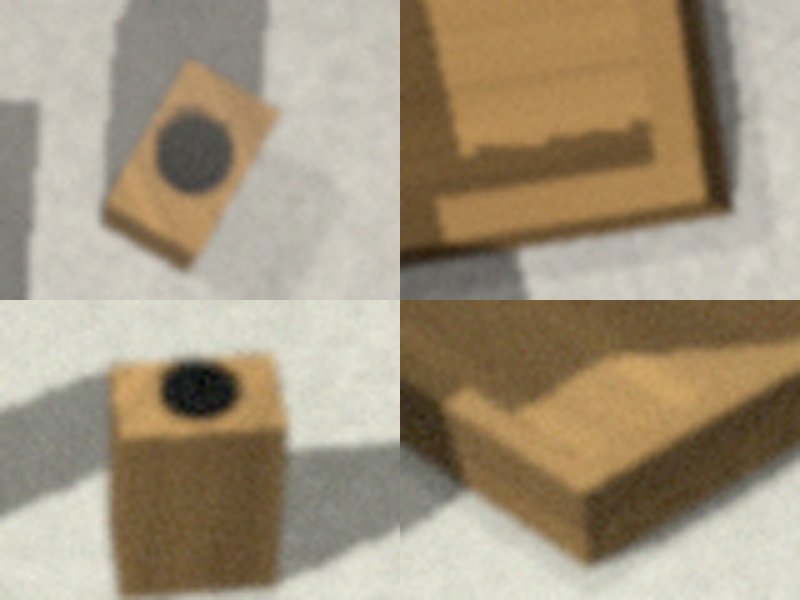

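The crop confirms the small leg: its foot is at top (334,170) and side (340,188). The bare corner's outer rail-top vertex is at about top (171,166) and side (262,123). Next I measure these precisely.

```bash
cat >h.py <<'E'
import cv2,numpy as np
from cell import bot
C={n:bot.calibration(n) for n in("top","side")}
K=lambda c:np.array([[c["fx"],0,c["cx"]],[0,c["fy"],c["cy"]],[0,0,1]])
P={n:K(c)@np.array(c["extrinsics"])[:3] for n,c in C.items()}
def tri(a,b):
    X=cv2.triangulatePoints(P["top"],P["side"],np.array(a,float).reshape(2,1),np.array(b,float).reshape(2,1))[:,0]; return X[:3]/X[3]
def plane(n,p,z):
    p=np.array(p,float).reshape(-1,2); H=np.c_[P[n][:,:2],P[n][:,2]*z+P[n][:,3]]
    return cv2.perspectiveTransform(p[:,None],np.linalg.inv(H))[:,0]
def proj(n,X):
    q=P[n]@np.r_[X,1]; return q[:2]/q[2]
def line(p): # robust line: point, dir
    v=cv2.fitLine(np.float32(p),cv2.DIST_HUBER,0,.01,.0001).ravel(); return v[2:],v[:2]
def meet(a,b):
    t=np.linalg.solve(np.c_[a[1],-b[1]],b[0]-a[0]); return a[0]+t[0]*a[1]
def cross(prof,thr): # last index from start where prof>thr, subpixel
    i=np.where((prof[:-1]>thr)&(prof[1:]<=thr))[0]
    return None if len(i)==0 else i[-1]+(prof[i[-1]]-thr)/(prof[i[-1]]-prof[i[-1]+1])
E
python3 - <<'E'
from h import *
t=cv2.imread("pics/top0.png");s=cv2.imread("pics/side0.png")
def foot(i,x,y,r=16):
    g=cv2.resize(i[y-r:y+r,x-r:x+r].max(2),None,fx=4,fy=4,interpolation=cv2.INTER_CUBIC)
    th=(75 if i is t else 55); m=(g<th).astype(np.uint8)
    k,l,st,ce=cv2.connectedComponentsWithStats(m); j=l[4*r,4*r]; print("foot area",st[j]); return (ce[j]+.5)/4-.5+[x-r,y-r]
ft=foot(t,334,170,9);fs=foot(s,340,188,9); F=tri(ft,fs);print("foot",ft,fs,F.round(4),proj("top",F)-ft)
# leg top face mask (bright brown)
for n,i,b in(("top",t,(305,145,360,200)),):
    x0,y0,x1,y1=b; c=i[y0:y1,x0:x1]; h=cv2.cvtColor(cv2.resize(c,None,fx=4,fy=4,interpolation=cv2.INTER_CUBIC),cv2.COLOR_BGR2HSV)
    m=((h[...,1]>60)&(h[...,2]>80)).astype(np.uint8)
    cs=max(cv2.findContours(m,0,2)[0],key=cv2.contourArea); 
    q=(cv2.boxPoints(cv2.minAreaRect(cs))+.5)/4-.5+[x0,y0]; print(q.round(1).tolist())
    w=plane("top",q,F[2]-.004); e=np.roll(w,-1,0)-w; L=np.linalg.norm(e,axis=1); print("top face",w.mean(0).round(4),L.round(4),np.degrees(np.arctan2(e[:,1],e[:,0])).round(1))
# riser
v=cv2.GaussianBlur(t,(3,3),0).max(2).astype(float)
sp=[]
for y in range(50,155):
    c=cross(v[y,140:185],0.5*(105+45)) if 0 else None
    row=v[y]; x=int(155+(y-20)*.12)
    seg=row[x-8:x+12]; d=-np.diff(seg); k=np.argmax(d[3:14])+3
    if d[k]>8: sp.append((x-8+k+.5,y))
lp=[]
for x in range(122,163):
    yy=int(round(166+(170-x)*.16)); seg=v[yy-6:yy+8,x]; d=-np.diff(seg);k=np.argmax(d)
    if d[k]>8: lp.append((x,yy-6+k+.5))
a,b=line(sp),line(lp);ct=meet(a,b);print("corner top px",ct,len(sp),len(lp))
cs=np.array([262.,123.]); X=tri(ct,cs);print("outer corner",X,proj("side",X)-cs)
z=.04
for nm,p in(("short",sp),("long",lp)):
    w=plane("top",p,z);o,d=line(w);print(nm,"deg",np.degrees(np.arctan2(d[1],d[0])))
print(plane("top",ct,z),plane("side",cs,z))
E
```

```text
foot area [   6    6   60   66 3058]
foot area [   6   14   60   44 2058]
foot [333.293983   170.26381622] [339.33333333 187.56632653] [ 0.4789 -0.284   0.0831] [-0.40977027  0.65515198]
[[313.5, 182.4], [332.1, 150.6], [351.2, 161.8], [332.6, 193.6]]
top face [ 0.4775 -0.2834] [0.0614 0.0367 0.0613 0.0365] [ -30.7 -120.8  149.2   59.2]
corner top px [171.0136  164.27417] 105 41
outer corner [ 0.49594335 -0.00746362  0.04164823] [ 0.27607411 -0.0226966 ]
short deg 9.254764
long deg -80.39056
[[ 0.49665824 -0.00730338]] [[ 0.49651677 -0.00524705]]
```

The leg foot is at (0.479, -0.284), with its long axis at about 149°. The riser yaw is about 9.4°, so the seat is near (0.522, 0.041). I'll close along the leg's short x, on the 36 mm width, and approach now.

arm_command(xyz=[[-31, -34.5, 0], [-31, -34.5, 0], [-31, -34.5, 0], [-31, -34.5, 0], [-31, -34.5, 0]], angular=[[0, 0, 0], [0, 0, 0], [0, 0, 0], [0, 0, 0], [0, 0, 0]], gripper=[1, 1, 1, 1, 1], force=40)

```text
time_s: 0.6
ee_pos: [0.2914, 0.2839, 0.2185]
ee_rot: [-0.0, 0.201, 0.98, -0.0]
ft_force: [0.8, 0.7, -0.2]
finger_gap: 0.0932
gripper_force: 0.0
```

arm_command(xyz=[[-31, -34.5, 0], [-31, -34.5, 0], [-31, -34.5, 0], [-31, -34.5, 0], [-31, -34.5, 0]], angular=[[0, 0, 0], [0, 0, 0], [0, 0, 0], [0, 0, 0], [0, 0, 0]], gripper=[1, 1, 1, 1, 1])

```text
time_s: 1.1
ee_pos: [0.3658, 0.0641, 0.2187]
ee_rot: [0.0, 0.201, 0.979, 0.0]
ft_force: [1.9, 0.2, -0.2]
finger_gap: 0.0928
gripper_force: 0.0
```

arm_command(xyz=[[-31, -34.5, 0], [-31, -34.5, 0], [-31, -34.5, 0], [-31, -34.5, 0], [-31, -34.5, 0]], angular=[[0, 0, 0], [0, 0, 0], [0, 0, 0], [0, 0, 0], [0, 0, 0]], gripper=[1, 1, 1, 1, 1])

```text
time_s: 1.6
ee_pos: [0.4401, -0.1557, 0.2185]
ee_rot: [-0.0, 0.202, 0.979, 0.0]
ft_force: [0.8, -0.3, -0.5]
finger_gap: 0.0936
gripper_force: 0.0
```

```bash
cat >>h.py <<'E'
from scipy.spatial.transform import Rotation as Ro
def go(target,head): # remaining shift in tool axes (mm), turn rz
    s=bot.state(); R=Ro.from_quat(s["ee_rot"],scalar_first=True).as_matrix()
    h=np.arctan2(R[1,1],R[0,1]); d=(np.array(target)-s["ee_pos"])
    print("t",round(float(s["time_s"]),2),"pos",np.round(s["ee_pos"],4),"head",np.degrees(h).round(2),"zax",R[:,2].round(4),"\nshift mm",(R.T@d*1e3).round(1),"rz",round(float(-np.radians(head)+h),4),"F",np.round(s["ft_force"],1),"gap",round(float(s["finger_gap"]),4),np.round(s["gripper_force"],1),"q",np.round(s["joint_positions"],2))
E
python3 -c "
from h import *
go([.479,-.284,.218],59.3)"
```

```text
t 1.6 pos [ 0.4401 -0.1557  0.2185] head 66.72 zax [-2.e-04  2.e-04 -1.e+00] 
shift mm [ -86.4 -102.5    0.5] rz 0.1295 F [ 0.8 -0.3 -0.5] gap 0.0936 0.0 q [-0.44  0.2   1.86  0.    1.09 -1.6 ]
```

arm_command(xyz=[[-30, -35, 0], [-30, -35, 0], [-26.4, -32.5, 0], [0, 0, 0], [0, 0, 0]], angular=[[0, 0, 0], [0, 0, 0], [0, 0, 0], [0, 0, 0.13], [0, 0, 0]], gripper=[1, 1, 1, 1, 1])

```text
time_s: 2.1
ee_pos: [0.4786, -0.2826, 0.2179]
ee_rot: [-0.001, 0.266, 0.964, 0.0]
ft_force: [-0.3, 0.3, -1.2]
finger_gap: 0.0927
gripper_force: 0.0
```

```bash
python3 - <<'E'
from h import *
go([.4785,-.284,.030],59.3)
t=bot.grab_frame("top")[:,:,::-1];s=bot.grab_frame("side")[:,:,::-1]
c=lambda i,x,y:cv2.resize(np.clip(i[y:y+150,x:x+200]*1.5,0,255).astype(np.uint8),(400,300),interpolation=cv2.INTER_CUBIC)
cv2.imwrite("pics/a.png",np.hstack([c(t,240,90),c(s,240,100)]))
E
```

```text
t 2.1 pos [ 0.4786 -0.2826  0.2179] head 59.1 zax [-1.1e-03  8.0e-04 -1.0e+00] 
shift mm [ -0.9  -1.3 187.9] rz -0.0036 F [-0.3  0.3 -1.2] gap 0.0927 0.0 q [-0.62  0.36  1.64  0.    1.14 -1.65]
```

View pics/a.png

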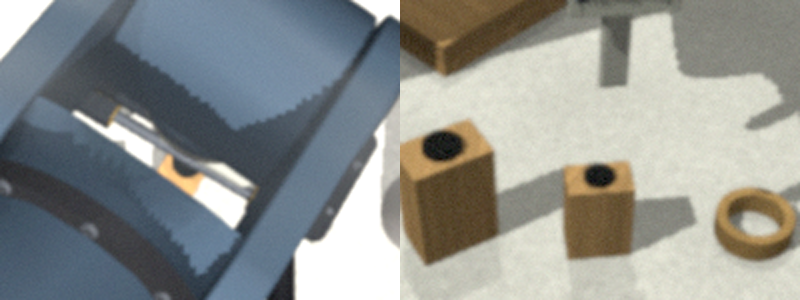

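The gripper is above the small leg (side crop, 600,175 gives side px 340,187) and the way down is clear. Descending and closing.

arm_command(xyz=[[-1, -1, 45], [0, 0, 45], [0, 0, 40], [0, 0, 38], [0, 0, 20]], angular=[[0, 0, 0], [0, 0, 0], [0, 0, 0], [0, 0, 0], [0, 0, 0]], gripper=[1, 1, 1, 1, 1])

```text
time_s: 2.7
ee_pos: [0.4781, -0.2816, 0.028]
ee_rot: [-0.002, 0.263, 0.965, 0.001]
ft_force: [0.1, -1.2, -0.1]
finger_gap: 0.0926
gripper_force: 0.0
```

arm_command(xyz=[[0, 0, 0], [0, 0, 0], [0, 0, 0], [0, 0, 0], [0, 0, 0]], angular=[[0, 0, 0], [0, 0, 0], [0, 0, 0], [0, 0, 0], [0, 0, 0]], gripper=[-1, -1, -1, -1, -1], force=40)

```text
time_s: 3.2
ee_pos: [0.4797, -0.2836, 0.0316]
ee_rot: [0.001, 0.265, 0.964, -0.0]
ft_force: [-0.6, -0.8, 0.0]
finger_gap: 0.0571
gripper_force: 0.0
```

arm_command(xyz=[[0, 0, 0], [0, 0, 0], [0, 0, 0], [0, 0, 0], [0, 0, 0]], angular=[[0, 0, 0], [0, 0, 0], [0, 0, 0], [0, 0, 0], [0, 0, 0]], gripper=[-1, -1, -1, -1, -1])

```text
time_s: 3.7
ee_pos: [0.4793, -0.2834, 0.0307]
ee_rot: [0.0, 0.265, 0.964, -0.0]
ft_force: [-0.7, -0.0, 2.9]
finger_gap: 0.0358
gripper_force: 40.0
```

arm_command(xyz=[[0, 0, -10], [0, 0, -20], [0, 0, -25], [0, 0, -25], [0, 0, -15]], angular=[[0, 0, 0], [0, 0, 0], [0, 0, 0], [0, 0, 0.1], [0, 0, 0.12]], gripper=[-1, -1, -1, -1, -1], force=50)

```text
time_s: 4.2
ee_pos: [0.4797, -0.2836, 0.128]
ee_rot: [0.001, 0.371, 0.929, -0.0]
ft_force: [0.5, 1.6, -1.0]
finger_gap: 0.0363
gripper_force: 50.0
```

arm_command(xyz=[[0, 0, 0], [0, 0, 0], [0, 0, 0], [0, 0, 0], [0, 0, 0]], angular=[[0, 0, 0.13], [0, 0, 0.13], [0, 0, 0.13], [0, 0, 0.13], [0, 0, 0.13]], gripper=[-1, -1, -1, -1, -1])

```text
time_s: 4.7
ee_pos: [0.4792, -0.2832, 0.1261]
ee_rot: [-0.0, 0.648, 0.761, 0.0]
ft_force: [-0.5, 0.1, -1.0]
finger_gap: 0.036
gripper_force: 50.0
```

arm_command(xyz=[[0, 0, 0], [0, 0, 0]], angular=[[0, 0, 0], [0, 0, 0]], gripper=[-1, -1])

```text
time_s: 4.9
ee_pos: [0.4793, -0.2833, 0.1259]
ee_rot: [0.0, 0.645, 0.764, -0.0]
ft_force: [0.3, 0.1, -1.6]
finger_gap: 0.0355
gripper_force: 50.0
```

```bash
python3 - <<'E'
from h import *
go([.5262,.0469,.12],9.4)
E
```

```text
t 4.9 pos [ 0.4793 -0.2833  0.1259] head 9.67 zax [-0. -0. -1.] 
shift mm [317.6 101.8   5.9] rz 0.0048 F [ 0.3  0.1 -1.6] gap 0.0355 50.0 q [-0.62  0.48  1.72 -0.    0.95 -0.79]
```

arm_command(xyz=[[25, 8, 0], [40, 13, 0], [45, 14.5, 0], [45, 14.5, 0], [45, 14.5, 0]], angular=[[0, 0, 0.004], [0, 0, 0], [0, 0, 0], [0, 0, 0], [0, 0, 0]], gripper=[-1, -1, -1, -1, -1])

```text
time_s: 5.4
ee_pos: [0.5108, -0.0738, 0.1259]
ee_rot: [0.0, 0.647, 0.763, 0.0]
ft_force: [1.2, -0.3, -1.4]
finger_gap: 0.0358
gripper_force: 50.0
```

arm_command(xyz=[[45, 14.5, 0], [40, 12, 0], [32, 10.5, 0], [0, 0, 0], [0, 0, 0]], angular=[[0, 0, 0], [0, 0, 0], [0, 0, 0], [0, 0, 0], [0, 0, 0]], gripper=[-1, -1, -1, -1, -1])

```text
time_s: 5.9
ee_pos: [0.5285, 0.0462, 0.1257]
ee_rot: [-0.0, 0.646, 0.763, -0.0]
ft_force: [-0.1, 0.6, -1.6]
finger_gap: 0.0359
gripper_force: 50.0
```

```bash
python3 - <<'E'
from h import *
go([.5262,.0469,.055],9.4)
t=bot.grab_frame("top")[:,:,::-1];s=bot.grab_frame("side")[:,:,::-1]
cv2.imwrite("pics/s1.png",s)
c=lambda i,x,y:cv2.resize(np.clip(i[y:y+150,x:x+200]*1.5,0,255).astype(np.uint8),(400,300),interpolation=cv2.INTER_CUBIC)
cv2.imwrite("pics/b.png",np.hstack([c(t,60,50),c(s,180,10)]))
E
```

```text
t 5.9 pos [0.5285 0.0462 0.1257] head 9.45 zax [-2.e-04 -2.e-04 -1.e+00] 
shift mm [ 1.  -2.1 70.7] rz 0.0009 F [-0.1  0.6 -1.6] gap 0.0359 50.0 q [-0.    0.43  1.79 -0.    0.92 -0.17]
```

View pics/b.png

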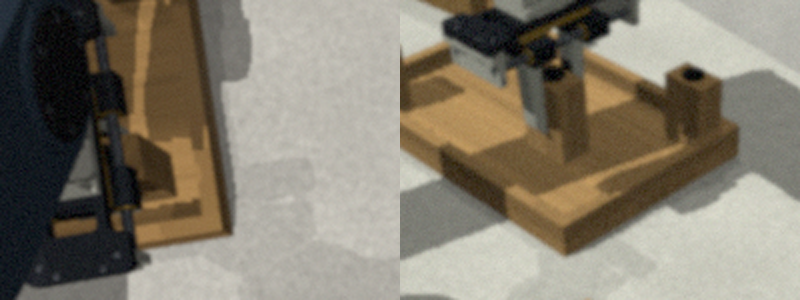

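The leg is held upright over the board, its lower near corner at about side (266,91), just inside the bare corner at (262,123). Descending.

arm_command(xyz=[[1, -1, 25], [0, 0, 25], [0, 0, 17], [0, 0, 4], [0, 0, 0]], angular=[[0, 0, 0], [0, 0, 0], [0, 0, 0], [0, 0, 0], [0, 0, 0]], gripper=[-1, -1, -1, -1, -1])

```text
time_s: 6.5
ee_pos: [0.5273, 0.0459, 0.0545]
ee_rot: [-0.0, 0.648, 0.761, -0.0]
ft_force: [-0.1, -0.3, -1.1]
finger_gap: 0.036
gripper_force: 50.0
```

arm_command(xyz=[[0, 0, 2], [0, 0, 1], [0, 0, 1], [0, 0, 0], [0, 0, 0]], angular=[[0, 0, 0], [0, 0, 0], [0, 0, 0], [0, 0, 0], [0, 0, 0]], gripper=[-1, -1, -1, -1, -1])

```text
time_s: 7.0
ee_pos: [0.5275, 0.0467, 0.0508]
ee_rot: [0.0, 0.648, 0.762, 0.0]
ft_force: [-0.4, 0.5, -0.6]
finger_gap: 0.0361
gripper_force: 50.0
```

```bash
python3 - <<'E'
from h import *
go([.5221,.0411,.049],9.4)
s=cv2.imread("pics/s1.png")
print(proj("side",[.5153,.0156,.0945]))
E
```

```text
t 7.0 pos [0.5275 0.0467 0.0508] head 9.23 zax [ 3.e-04 -0.e+00 -1.e+00] 
shift mm [-4.7 -6.3  1.8] rz -0.003 F [-0.4  0.5 -0.6] gap 0.0361 50.0 q [ 0.    0.55  1.83 -0.    0.76 -0.16]
[262.31478308  92.63112897]
```

arm_command(xyz=[[0, 0, 1], [0, 0, 0.7], [0, 0, 0]], angular=[[0, 0, 0], [0, 0, 0], [0, 0, 0]], gripper=[-1, -1, -1])

```text
time_s: 7.3
ee_pos: [0.5273, 0.0466, 0.0488]
ee_rot: [-0.0, 0.648, 0.762, -0.0]
ft_force: [0.3, 0.0, -1.5]
finger_gap: 0.0359
gripper_force: 50.0
```

arm_command(xyz=[[0, 0, 0.5], [0, 0, 0]], angular=[[0, 0, 0], [0, 0, 0]], gripper=[-1, -1])

```text
time_s: 7.5
ee_pos: [0.5274, 0.0467, 0.0487]
ee_rot: [-0.0, 0.648, 0.762, -0.0]
ft_force: [-1.5, -0.5, 4.9]
finger_gap: 0.0359
gripper_force: 50.0
```

arm_command(xyz=[[0, 0, 0.5], [0, 0, 0]], angular=[[0, 0, 0], [0, 0, 0]], gripper=[-1, -1])

```text
time_s: 7.7
ee_pos: [0.5274, 0.0467, 0.0487]
ee_rot: [-0.0, 0.648, 0.762, -0.0]
ft_force: [-5.4, 0.0, 12.0]
finger_gap: 0.0359
gripper_force: 50.0
```

Board contact came at the expected height. I ease the down-press and slide toward the long rail (tool -y).

arm_command(xyz=[[0, 0, -0.6], [0, -2, 0], [0, -2, 0], [0, 0, 0], [0, 0, 0]], angular=[[0, 0, 0], [0, 0, 0], [0, 0, 0], [0, 0, 0], [0, 0, 0]], gripper=[-1, -1, -1, -1, -1])

```text
time_s: 8.2
ee_pos: [0.5237, 0.046, 0.0487]
ee_rot: [0.0, 0.648, 0.762, 0.0]
ft_force: [1.1, -0.4, 3.4]
finger_gap: 0.0358
gripper_force: 50.0
```

arm_command(xyz=[[0, -1, 0], [0, 0, 0]], angular=[[0, 0, 0], [0, 0, 0]], gripper=[-1, -1])

```text
time_s: 8.4
ee_pos: [0.5229, 0.0458, 0.0487]
ee_rot: [0.0, 0.648, 0.762, 0.0]
ft_force: [3.6, -0.8, 3.2]
finger_gap: 0.0358
gripper_force: 50.0
```

arm_command(xyz=[[0, -1, 0], [0, 0, 0]], angular=[[0, 0, 0], [0, 0, 0]], gripper=[-1, -1])

```text
time_s: 8.6
ee_pos: [0.5218, 0.0457, 0.0487]
ee_rot: [0.0, 0.648, 0.762, 0.0]
ft_force: [3.2, 0.0, 4.1]
finger_gap: 0.036
gripper_force: 50.0
```

```bash
python3 - <<'E'
from h import *
go([.5221,.0411,.049],9.4)
E
```

```text
t 8.6 pos [0.5218 0.0457 0.0487] head 9.22 zax [ 9.e-04  0.e+00 -1.e+00] 
shift mm [-4.6 -0.4 -0.3] rz -0.0031 F [3.2 0.  4.1] gap 0.036 50.0 q [-0.    0.55  1.85  0.    0.75 -0.16]
```

Still sliding on the board; continuing.

arm_command(xyz=[[0, -0.7, 0], [0, 0, 0]], angular=[[0, 0, 0], [0, 0, 0]], gripper=[-1, -1])

```text
time_s: 8.8
ee_pos: [0.5212, 0.0456, 0.0487]
ee_rot: [0.0, 0.648, 0.762, 0.0]
ft_force: [4.4, 0.7, 5.1]
finger_gap: 0.036
gripper_force: 50.0
```

arm_command(xyz=[[0, -0.7, 0], [0, 0, 0]], angular=[[0, 0, 0], [0, 0, 0]], gripper=[-1, -1])

```text
time_s: 9.0
ee_pos: [0.5212, 0.0456, 0.0488]
ee_rot: [0.001, 0.648, 0.762, 0.001]
ft_force: [6.9, 0.8, 1.1]
finger_gap: 0.0357
gripper_force: 50.0
```

arm_command(xyz=[[0, -0.7, 0], [0, 0, 0]], angular=[[0, 0, 0], [0, 0, 0]], gripper=[-1, -1])

```text
time_s: 9.2
ee_pos: [0.5211, 0.0455, 0.0488]
ee_rot: [0.001, 0.648, 0.761, 0.001]
ft_force: [10.6, 2.7, -2.1]
finger_gap: 0.0357
gripper_force: 50.0
```

The long rail is reached within 1 mm of prediction. Now toward the short rail (tool -x), about 4.6 mm.

arm_command(xyz=[[-1.5, 0, 0.2], [-1.5, 0, 0], [0, 0, 0], [0, 0, 0]], angular=[[0, 0, 0], [0, 0, 0], [0, 0, 0], [0, 0, 0]], gripper=[-1, -1, -1, -1], force=60)

```text
time_s: 9.6
ee_pos: [0.5214, 0.0434, 0.0488]
ee_rot: [0.001, 0.648, 0.761, 0.002]
ft_force: [9.2, 9.4, 2.5]
finger_gap: 0.0358
gripper_force: 60.0
```

arm_command(xyz=[[-1, 0, 0], [0, 0, 0]], angular=[[0, 0, 0], [0, 0, 0]], gripper=[-1, -1])

```text
time_s: 9.8
ee_pos: [0.5216, 0.0425, 0.0488]
ee_rot: [0.001, 0.648, 0.761, 0.002]
ft_force: [8.0, 10.0, 2.7]
finger_gap: 0.0361
gripper_force: 60.0
```

arm_command(xyz=[[-1, 0, 0], [0, 0, 0]], angular=[[0, 0, 0], [0, 0, 0]], gripper=[-1, -1])

```text
time_s: 10.0
ee_pos: [0.5217, 0.0416, 0.0488]
ee_rot: [0.001, 0.648, 0.761, 0.002]
ft_force: [8.8, 11.0, 4.0]
finger_gap: 0.0356
gripper_force: 60.0
```

arm_command(xyz=[[-0.7, 0, 0], [0, 0, 0]], angular=[[0, 0, 0], [0, 0, 0]], gripper=[-1, -1])

```text
time_s: 10.2
ee_pos: [0.5217, 0.0415, 0.0488]
ee_rot: [0.0, 0.649, 0.761, 0.002]
ft_force: [7.9, 16.8, 4.2]
finger_gap: 0.036
gripper_force: 60.0
```

```bash
python3 - <<'E'
from h import *
go([.5221,.0411,.049],9.4)
E
```

```text
t 10.2 pos [0.5217 0.0415 0.0488] head 9.14 zax [ 0.0034  0.0028 -1.    ] 
shift mm [-0.5  0.3 -0.2] rz -0.0045 F [ 7.9 16.8  4.2] gap 0.036 60.0 q [-0.01  0.55  1.85  0.    0.74 -0.17]
```

arm_command(xyz=[[-0.7, 0, 0], [0, -0.5, 0], [0, 0, 0], [0, 0, 0]], angular=[[0, 0, 0], [0, 0, 0], [0, 0, 0], [0, 0, 0]], gripper=[-1, -1, -1, -1])

```text
time_s: 10.6
ee_pos: [0.5217, 0.0414, 0.0489]
ee_rot: [0.0, 0.649, 0.761, 0.003]
ft_force: [9.5, 21.5, 1.7]
finger_gap: 0.0357
gripper_force: 60.0
```

arm_command(xyz=[[-0.5, -0.5, 0], [0, 0, 0], [0, 0, 0], [0, 0, 0], [0, 0, 0]], angular=[[0, 0, 0], [0, 0, 0], [0, 0, 0], [0, 0, 0], [0, 0, 0]], gripper=[-1, -1, -1, -1, -1])

```text
time_s: 11.1
ee_pos: [0.5217, 0.0414, 0.0489]
ee_rot: [0.001, 0.649, 0.761, 0.003]
ft_force: [13.0, 26.8, 1.0]
finger_gap: 0.0361
gripper_force: 60.0
```

```bash
python3 - <<'E'
from h import *
go([.5221,.0411,.049],9.4)
t=bot.grab_frame("top")[:,:,::-1];s=bot.grab_frame("side")[:,:,::-1]
c=lambda i,x,y,w,h:cv2.resize(np.clip(i[y:y+h,x:x+w]*1.7,0,255).astype(np.uint8),(400,400),interpolation=cv2.INTER_CUBIC)
cv2.imwrite("pics/c.png",np.hstack([c(t,90,90,100,100),c(s,215,45,100,100)]))
E
```

```text
t 11.1 pos [0.5217 0.0414 0.0489] head 9.12 zax [ 0.0053  0.0044 -1.    ] 
shift mm [-0.3  0.4 -0.1] rz -0.0049 F [13.  26.8  1. ] gap 0.0361 60.0 q [-0.01  0.54  1.85  0.01  0.74 -0.18]
```

View pics/c.png

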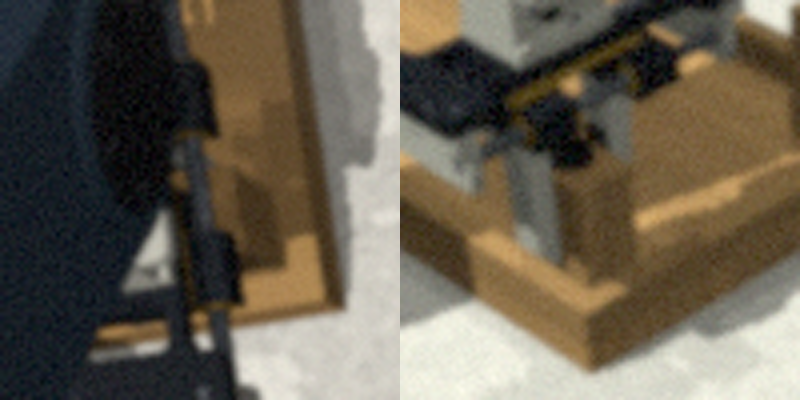

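The leg is in the corner against both rails, its lower near corner at side crop (600,285), and both directions are at hard stops. I make one small final press, then hand in.

arm_command(xyz=[[0, -0.6, 0.3], [0, 0, 0], [0, 0, 0], [0, 0, 0], [0, 0, 0]], angular=[[0, 0, 0], [0, 0, 0], [0, 0, 0], [0, 0, 0], [0, 0, 0]], gripper=[-1, -1, -1, -1, -1])

```text
time_s: 11.7
ee_pos: [0.5217, 0.0413, 0.0489]
ee_rot: [0.001, 0.649, 0.761, 0.004]
ft_force: [14.5, 26.8, 1.3]
finger_gap: 0.0358
gripper_force: 60.0
```

```bash
python3 - <<'E'
from h import *
go([.5221,.0411,.049],9.4)
print(bot.hand_in())
E
```

```text
t 11.7 pos [0.5217 0.0413 0.0489] head 9.11 zax [ 0.0066  0.0046 -1.    ] 
shift mm [-0.3  0.4 -0.1] rz -0.0051 F [14.5 26.8  1.3] gap 0.0358 60.0 q [-0.01  0.54  1.85  0.01  0.74 -0.18]
the job is handed in; nothing more can be done
None
```

I seated the small leg in the bare corner and handed the job in at 11.7 s, still gripped at 60 N and pressed toward both rails (about 15–25 N each way, estimated from the wrist force); the hand-in returned no verdict.

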